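# Spin down the vials: shut the lid, set speed step six, start

## Robot

A 6-joint arm with a two-finger parallel gripper is mounted at the origin on a cart in front of the work surface, level with it; the furniture and walls round the work are solid. World frame = base frame: x ahead of the robot, y to its left, z up, the work surface at z = 0. Lengths are in m, angles in rad, forces in N, time in s.
With the tool pointing down it reaches from about 0.25 to 0.725 m from the base axis. Payload 4 kg.
Tool frame: the origin (TCP) lies between the finger pads; the fingertips stand 11 mm ahead of it and the grasp point (between the pads) lies 8 mm behind it (bot.tip_extent is the distance from the TCP to the fingertips, in m); z points along the fingers, y is the line along which they close (so a half turn about z gives the same grasp; the last joint's range is limited). The gripper opens to 85 mm and grips with 20 to 120 N. Pads are 22 mm wide; open, the fingers measure 114 mm over their backs; the gripper's body (76 mm by 85 mm) begins 54 mm behind the grasp point. The pads swing forward as they close: fully open they stand 13 mm farther back than shut.
Start: joints at [-1.266, 0.241, 0.005, 1.335, 0, 1.571], TCP at [0.15, -0.477, 0.242] pointing down, gripper open.
Joint ranges: [-2.72, 2.72], [-1.05, 1.87], [-1.09, 1.28], [-1.99, 2.15], [-1.42, 1.44], [-3.14, 3.14]. Speed limits (rad/s): [2.79, 2.79, 3.14, 3.14, 3.14, 3.14].

## Interface

Orientations are given as a unit quaternion [x, y, z, w].
In Python, from workcell import bot gives the robot as it stands. The module is installed in compiled form; this text tells all that it offers.
- The arm moves only by the tool drive_tool, never from a script. Its argument "rows" is a list of rows, each an object of numbers: "dx", "dy", "dz": the shift along the tool's x, y, z in units of 50 mm (1.0 is 50 mm); "wx", "wy", "wz": the turn, a rotation vector about the tool's x, y, z in units of 5 degrees (1.0 is 5 degrees); "hand": the finger opening in mm, from 0 to 85.4. A call has 1 to 20 rows; each row is the pose to reach, as a shift and turn from the pose commanded when the call began, along the tool's axes at that moment; what a row does not reach only later rows make up. A row lasts 1/10 s, in which the tool goes at most 50 mm and 8.59 degrees, less where a joint would pass 70% of its speed; a pose out of reach is approached as far as the arm can. A call with a gripper value outside its range is refused whole. The fingers move at their own pace and stop on an object; the grip force is fixed at half the most. Time passes only in rows, so rows that repeat a pose let the fingers close. It gives the time, the measured TCP pose, the force, the opening and the grip force at its end, in the units of the state.
- bot.get_obs(): the state, without advancing time (a new reading comes with each control period).
- bot.camera(name): name is "scene" or "top" or "wrist"; returns the picture (480x640x3 uint8, red, green, blue); there is no depth.
- bot.get_calibration(name): a dict with "vfov" (degrees; the focal length in pixels is half the picture's height over the tangent of half this angle, whatever the lens; pixels are square), "cx", "cy" (the principal point, pixels), "origin" and "rotation" of the camera in the world; the wrist camera has in their place "mount" (4x4, takes a point from camera to tool coordinates, whose origin is the TCP and whose axes are the flange's). Camera axes: x right, y up, looking along -z (the intrinsics and any distortion apply to the point x, -y, -z); pixel columns grow to the right and rows downward; lengths in m; the calibration is good to about 2 mm. A picture is of the moment at which its call begins: read the wrist's pose just before it. get_calibration takes no time and is no camera call.
- bot.job_done(): hands the job in; it is judged then, once.
Trained networks look in the newest picture that a camera, given by its name, has taken for a name from the list of things; names that differ only in an ending like _2 or _b are one class to them, and where a whole thing is asked for, a point or a joint stands for the part that bears it (a point fixed in the world has none). Each returns a list of dicts, best first, with "score" (0 to 1); they miss things now and then, are a little off and sometimes report something else, mostly with a low value. They report only what shows in the picture. A call takes as long as a camera call.
- bot.look_for(camera, thing): "extent" ([centre column, centre row, width, height] in pixels, round what is visible of it).
- bot.outline_of(camera, thing): "region" (480x640 bool, what is visible of it) and "extent" ([centre column, centre row, width, height] in pixels, round what is visible of it).
The state is a dict: "clock": time; "joint_pos": joint angles; "joint_vel": joint speeds; "tau": joint torques, N m; "eef_pos": TCP position; "tool_rot": TCP orientation; "ft_force": force on the tool from outside, world axes, zero at the start; "ft_torque": the same for the moment, N m; "grip_width": finger opening in m; "grasp_force": force on a finger pad.
Only numpy, scipy, OpenCV 4.12 (cv2) and the standard library are available. Lean on these libraries where they do the work, as an engineer would, in place of code of your own. Each camera call takes 0.05 s, during which the arm holds its last target. There are 200 camera calls.

## Task

The vials are loaded in the bench centrifuge and its lid stands open. Ease the lid fully shut with your fingertips, then turn the stepped speed selector clockwise by pushing its lever with a fingertip, without pinching it, click by click until it rests in step 6 (the round dot is step 0, every stroke is one click), and last press the large round start key fully down and let go. Grip and lift nothing, do not slam the lid or touch its inner side, leave the small square stop key alone, press start only once the lid is shut and step 6 is set, and leave the rack, beaker and timer where they are.

Things in the scene. Friction and masses are not known exactly. Their poses are not given: they have to be found in the camera images.
- centrifuge: White bench-top centrifuge, fixed, 320 mm deep (x), 240 wide (y). Origin: centre of its underside; x from the operator to the rear, y left, z up. In front a level control deck 87 mm high (x -0.165 to -0.045), behind it the chamber block 112 mm high. On the deck: lever selector on the left, round start key right of the middle, square stop key far right, display bezel 4 mm high behind the keys.
- lid (a joint): Opening angle of the lid, rad: 0 shut (level, against a stop), starts at 0.4 to 0.7, at most 1.2. White plate 12 mm thick, 180 deep, 230 wide, with a round clear window, hinged along its rear edge. Stiff hinge (0.6 N m): it stays where it is left and is pushed down from its outer side, about 2 to 4 N near the front edge.
- lid_hinge (a point): Middle of the lid's hinge line (parallel to the centrifuge's y axis), on the centrifuge, 117 mm above the worktop; same axes as the centrifuge. The shut lid reaches 202 mm from it toward the operator (the last 10 mm is an 80 mm wide grey lip); its outer face lies 12 mm above it.
- lid_front (a point): Point on the lid's outer (upper) face, mid width, 170 mm from the hinge line, 22 mm short of the plate's front edge: a good place to push. z axis: the lid's outward normal; x axis: in the lid toward the hinge. 129 mm above the worktop when shut.
- speed_selector (a joint): Selector angle, rad, growing clockwise seen from above. Ten sprung steps; step n rests at 0.5236 n, step 6 at 3.1416; stops at 0 and 9. Starts in step 0 to 3. Leaving a step takes 0.05 to 0.13 N m (2 to 4 N on the lever); past half-way it snaps into the next. The lever points 135 degrees left of the centrifuge's x axis at step 0 (white dot), 45 left at 3, 45 right at 6 (long stroke).
- selector_axis (a point): Point on the selector's vertical axis at the lever's mid height, 103 mm above the worktop and 16 mm above the deck; fixed to the centrifuge, same axes. 63 mm of level deck lies between this axis and the chamber block behind it, which is 25 mm higher than the deck; the shut lid's lip overhangs that edge by 7 mm.
- lever_tip (a point): Tip of the selector's black lever, 41 mm from the axis, at mid height. The lever is 10.4 mm wide, 8 to 24 mm above the deck, with a thin ridge and white pointer line on top; it runs from 15 mm behind the axis to 41 mm in front. Hub 27 mm across; skirt under it 52 mm across, 6 mm high. x axis: outward along the lever.
- lever_left: The lever's flank on its counter-clockwise side (seen from above): the one to push on to turn the selector clockwise. Its origin lies on the selector's axis at deck height.
- lever_right: The lever's flank on its clockwise side. Its origin lies on the selector's axis at deck height. Fingers pressing on both flanks at once count as pinching.
- lid_liner: The grey inner liner of the lid, not to be touched. Its origin lies on the hinge line, as lid_hinge.
- start_key (a joint): Travel of the start key in m: 0 up, 0.005 fully down; it springs back. Fully down takes 5 N.
- start_key_top (a point): Centre of the top of the start key: a white round key 26 mm across in a black ring, standing 9 mm above the deck (96 mm above the worktop) when up. z up, other axes as the centrifuge's.
- stop_key (a joint): Travel of the stop key in m: 0 up, 0.005 fully down; not to be pressed.
- stop_key_top (a point): Centre of the top of the stop key: a white square key 16 mm wide, 9 mm high above the deck, 51 mm to the right of the start key.
- vial_rack: Wooden vial rack, 78 x 200 x 40 mm, loose, right of the centrifuge, to be left alone. Origin at the centre of its underside.
- beaker: Glass beaker, 58 mm across, 72 mm high, loose, left of the centrifuge, to be left alone. Origin at the centre of its underside.
- timer: Small white timer, 60 x 62 x 20 mm, loose, right of the centrifuge, to be left alone. Origin at the centre of its underside.

How it is judged:
By the outcome, as a careful person would: the job done as asked, in the order asked, and still so for the second after the job is handed in, with the robot touching nothing.
It also fails if it takes over 58 s, if anything falls off the work surface, if the arm or the gripper's body presses on something with over 40 N, if the wrist force passes 120 N, or if a joint passes its speed limit or range.

## Working session

There is one attempt and no reset: what is moved stays moved. The work goes in short steps, Python scripts to look and compute and a tool call to move; the robot and the scene stay as the last step left them, time stands still between calls to the robot, and variables do not carry over. Pictures are saved under pics/ and viewed, at most 11 in all, crops included, and the job is handed in when it is done.

Besides the shell and the picture viewer there is one more tool, called after "Emit:" as name([rows], argument=value, ...), one row to a line, values as JSON. drive_tool: Moves the arm, as the interface text tells. Its arguments: {"type":"object","properties":{"rows":{"type":"array","items":{"type":"object","properties":{"dx":{"type":"number"},"dy":{"type":"number"},"dz":{"type":"number"},"wx":{"type":"number"},"wy":{"type":"number"},"wz":{"type":"number"},"hand":{"type":"number"}}}}},"required":["rows"]}

```bash
mkdir -p pics; cat > h.py <<'E'
import numpy as np, cv2
from workcell import bot
from scipy.spatial.transform import Rotation as R
def save(n,f):
    im=bot.camera(n); cv2.imwrite('pics/'+f,im[:,:,::-1]); return im
E
python3 - <<'E'
from h import *
a=save('scene','s0.png'); b=save('top','t0.png')
for c in('scene','top','wrist'): print(c,bot.get_calibration(c))
for c in('scene','top'):
  for t in('centrifuge','lid','speed_selector','lever_tip','start_key','stop_key','beaker','timer','vial_rack'):
    print(c,t,[(np.round(d['extent']).tolist(),round(d['score'],2)) for d in bot.look_for(c,t)[:2]])
o=bot.get_obs();print({k:np.round(v,3).tolist() for k,v in o.items()})
E
```

```text
scene {'vfov': 53.9448009882881, 'cx': 321.0048059638838, 'cy': 239.92671752857137, 'origin': array([-0.03010725,  0.45793616,  0.58912573]), 'rotation': array([-0.23363474,  0.40517409,  0.77004113, -0.43391869])}
top {'vfov': 45.843770915139444, 'cx': 319.69395736934075, 'cy': 235.5078925675843, 'origin': array([0.32739918, 0.08554072, 1.25537134]), 'rotation': array([-0.07115075,  0.06700132,  0.7130908 , -0.69422612])}
wrist {'vfov': 71.26996721744021, 'cx': 322.19167147273293, 'cy': 234.97489324347995, 'mount': array([[-4.55612907e-04,  9.48436966e-01,  3.16965477e-01,
         8.11486590e-02],
       [ 9.99999887e-01,  4.74911289e-04,  1.63722350e-05,
        -4.21380451e-04],
       [-1.35002450e-04,  3.16965449e-01, -9.48437075e-01,
        -1.31121792e-01],
       [ 0.00000000e+00,  0.00000000e+00,  0.00000000e+00,
         1.00000000e+00]])}
scene centrifuge []
scene lid [([321.0, 203.0, 150.0, 40.0], 0.65), ([392.0, 276.0, 12.0, 14.0], 0.26)]
scene speed_selector [([337.0, 289.0, 36.0, 26.0], 0.64)]
scene lever_tip [([338.0, 291.0, 34.0, 22.0], 0.83)]
scene start_key [([39
[... 472 characters left out ...]
 0.91)]
top start_key [([348.0, 288.0, 12.0, 12.0], 0.6), ([408.0, 293.0, 25.0, 27.0], 0.35)]
top stop_key [([367.0, 287.0, 7.0, 10.0], 0.45)]
top beaker [([244.0, 198.0, 30.0, 31.0], 0.82)]
top timer [([406.0, 292.0, 28.0, 30.0], 0.67)]
top vial_rack [([415.0, 220.0, 43.0, 90.0], 0.75), ([325.0, 234.0, 119.0, 160.0], 0.56)]
{'clock': 1.0, 'joint_pos': [-1.266, 0.241, 0.005, 1.335, -0.0, 1.571], 'joint_vel': [-0.001, 0.001, -0.001, -0.002, 0.001, -0.001], 'tau': [-0.001, -37.221, 25.27, 0.001, -0.0, -0.0], 'eef_pos': [0.15, -0.477, 0.242], 'tool_rot': [0.988, 0.152, -0.0, -0.0], 'ft_force': [0.531, -0.136, 0.162], 'ft_torque': [-0.013, -0.024, 0.023], 'grasp_force': 0.0, 'grip_width': 0.085}
```

```bash
python3 - <<'E'
import cv2,numpy as np
a=cv2.imread('pics/s0.png')[150:390,180:500];b=cv2.imread('pics/t0.png')[130:340,210:450]
a=cv2.resize(a,None,fx=2.5,fy=2.5,interpolation=cv2.INTER_CUBIC);cv2.imwrite('pics/s0c.png',a)
cv2.imwrite('pics/t0c.png',cv2.resize(b,(686,600),interpolation=cv2.INTER_CUBIC))
E
```

```text
(no output)
```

View pics/s0c.png

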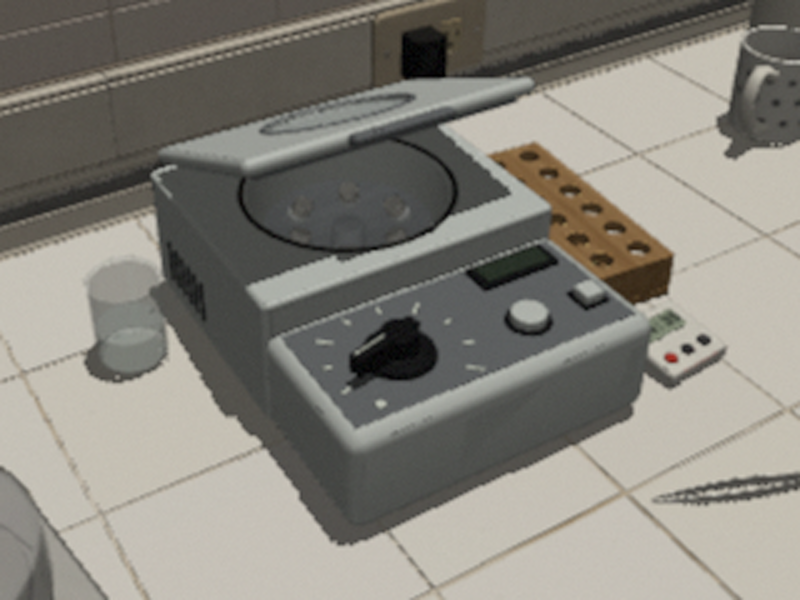

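View pics/t0c.png

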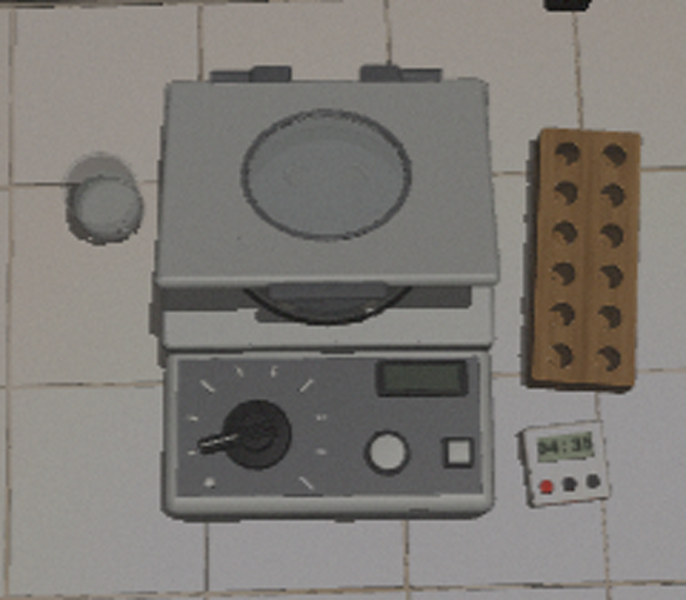

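```bash
cat >> h.py <<'E'
def cam(n,obs=None):
    c=bot.get_calibration(n); f=240/np.tan(np.radians(c['vfov']/2))
    if n=='wrist':
        T=np.eye(4);T[:3,:3]=R.from_quat(obs['tool_rot']).as_matrix();T[:3,3]=obs['eef_pos'];T=T@c['mount']
        return f,c['cx'],c['cy'],T[:3,3],T[:3,:3]
    return f,c['cx'],c['cy'],np.array(c['origin']),R.from_quat(c['rotation']).as_matrix()
def onz(n,u,v,z,obs=None):
    f,cx,cy,o,M=cam(n,obs); d=M@np.array([(u-cx)/f,-(v-cy)/f,-1]); return o+d*(z-o[2])/d[2]
def proj(n,p,obs=None):
    f,cx,cy,o,M=cam(n,obs); q=M.T@(np.array(p)-o); return np.array([cx+f*q[0]/-q[2],cy-f*q[1]/-q[2]])
E
python3 - <<'E'
from h import *
t=lambda u,v,z:onz('top',u/2.858+210,v/2.857+130,z)
s=lambda u,v,z:onz('scene',u/2.5+180,v/2.5+150,z)
for n,z,a,b in [('start',.096,(388,453),(530,315)),('stop',.096,(458,453),(590,293)),('hub',.111,(258,432),(402,340)),('dot',.087,(209,483),(380,404)),
 ('leverTip',.108,(202,445),(355,360)),('deckFL',.085,(163,515),(352,440)),('deckFR',.085,(493,515),(645,325)),('blkFL',.112,(164,348),(258,300)),('blkFR',.112,(494,346),(550,212)),('hingeL',.117,(165,80),(160,172)),('hingeR',.117,(490,80),None),
 ('beaker',.0,(100,220),(135,355)),('timer',.02,(565,463),(685,345))]:
    print(n,np.round(t(*a,z),3),np.round(s(*b,z),3) if b else '')
for z in(.14,.17,.2,.22,.24):print(z,np.round(t(328,287,z),3),np.round(s(455,120,z),3))
E
```

```text
start [0.445 0.039 0.096] [0.44  0.043 0.096]
stop [ 0.444 -0.011  0.096] [ 0.437 -0.007  0.096]
hub [0.461 0.131 0.111] [0.448 0.14  0.111]
dot [0.428 0.168 0.087] [0.427 0.169 0.087]
leverTip [0.453 0.171 0.108] [0.45  0.173 0.108]
deckFL [0.406 0.201 0.085] [0.411 0.199 0.085]
deckFR [ 0.4   -0.035  0.085] [ 0.401 -0.026  0.085]
blkFL [0.523 0.197 0.112] [0.531 0.199 0.112]
blkFR [ 0.518 -0.039  0.112] [ 0.512 -0.031  0.112]
hingeL [0.722 0.194 0.117] [0.706 0.193 0.117]
hingeR [ 0.715 -0.045  0.117] 
beaker [0.647 0.258 0.   ] [0.65 0.25 0.  ]
timer [ 0.442 -0.098  0.02 ] [ 0.424 -0.097  0.02 ]
0.14 [0.559 0.079 0.14 ] [ 0.62  -0.021  0.14 ]
0.17 [0.552 0.079 0.17 ] [0.577 0.011 0.17 ]
0.2 [0.546 0.079 0.2  ] [0.534 0.043 0.2  ]
0.22 [0.542 0.079 0.22 ] [0.505 0.064 0.22 ]
0.24 [0.538 0.079 0.24 ] [0.476 0.086 0.24 ]
```

Emit:
drive_tool([
  {"dx": 0,"dy": 0,"dz": -0.8,"hand": 0},
  {"dx": 0.3,"dy": -0.3,"dz": -0.8,"wz": 0.2,"hand": 0},
  {"dx": 0.8,"dy": -0.9,"dz": -0.8,"wz": 0.5,"hand": 0},
  {"dx": 1.4,"dy": -1.5,"dz": -0.8,"wz": 0.8,"hand": 0},
  {"dx": 2.0,"dy": -2.1,"dz": -0.8,"wz": 1.1,"hand": 0},
  {"dx": 2.6,"dy": -2.7,"dz": -0.8,"wz": 1.4,"hand": 0},
  {"dx": 3.2,"dy": -3.3,"dz": -0.8,"wz": 1.7,"hand": 0},
  {"dx": 3.8,"dy": -4.0,"dz": -0.8,"wz": 2.0,"hand": 0},
  {"dx": 4.4,"dy": -4.6,"dz": -0.8,"wz": 2.3,"hand": 0},
  {"dx": 5.0,"dy": -5.3,"dz": -0.8,"wz": 2.6,"hand": 0},
  {"dx": 5.6,"dy": -6.0,"dz": -0.8,"wz": 2.9,"hand": 0},
  {"dx": 6.2,"dy": -6.6,"dz": -0.8,"wz": 3.2,"hand": 0},
  {"dx": 6.8,"dy": -7.2,"dz": -0.8,"wz": 3.5,"hand": 0},
  {"dx": 7.4,"dy": -7.9,"dz": -0.8,"wz": 3.5,"hand": 0},
  {"dx": 8.0,"dy": -8.5,"dz": -0.8,"wz": 3.5,"hand": 0},
  {"dx": 8.5,"dy": -9.0,"dz": -0.8,"wz": 3.5,"hand": 0},
  {"dx": 8.5,"dy": -9.0,"dz": -0.8,"wz": 3.5,"hand": 0},
  {"dx": 8.5,"dy": -9.0,"dz": -0.8,"wz": 3.5,"hand": 0},
  {"dx": 8.5,"dy": -9.0,"dz": -0.8,"wz": 3.5,"hand": 0},
])

```text
invalid input at $.rows[0]: expected keys dx, dy, dz, wx, wy, wz, hand
```

```bash
python3 - <<'E'
from h import *
o=bot.get_obs();save('wrist','w1.png');print(o['clock'],o['eef_pos'],o['tool_rot'],o['ft_force'],bot.tip_extent, o['joint_pos'])
for t,z in(('speed_selector',.105),('lever_tip',.105),('start_key',.096),('stop_key',.096)):
  for d in bot.look_for('wrist',t)[:2]: print(t,np.round(d['extent']),round(d['score'],2),np.round(onz('wrist',*d['extent'][:2],z,o),4))
E
```

```text
1.0 [ 0.15004968 -0.47694534  0.24229882] [ 9.88406832e-01  1.51828633e-01 -1.10043652e-05 -1.51009823e-05] [ 0.53091025 -0.13631054  0.16241667] 0.011 [-1.26598429e+00  2.40611016e-01  4.99440928e-03  1.33521291e+00
 -1.71688582e-05  1.57077218e+00]
```

View pics/w1.png

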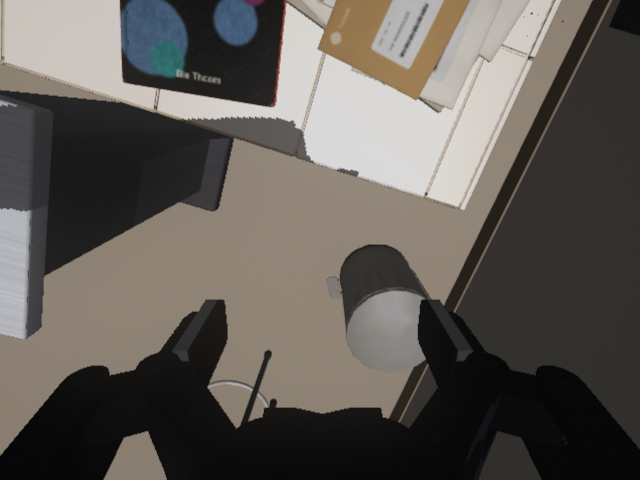

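The move was refused because every key is required, so this picture still shows the start pose: open fingers and the floor beside the cart.

Emit:
drive_tool([
  {"dx": 0,"dy": 0,"dz": -0.8,"wx": 0,"wy": 0,"wz": 0,"hand": 0},
  {"dx": 0.6,"dy": -0.6,"dz": -0.8,"wx": 0,"wy": 0,"wz": 0.3,"hand": 0},
  {"dx": 1.2,"dy": -1.3,"dz": -0.8,"wx": 0,"wy": 0,"wz": 0.6,"hand": 0},
  {"dx": 1.8,"dy": -1.9,"dz": -0.8,"wx": 0,"wy": 0,"wz": 0.9,"hand": 0},
  {"dx": 2.4,"dy": -2.5,"dz": -0.8,"wx": 0,"wy": 0,"wz": 1.2,"hand": 0},
  {"dx": 3.0,"dy": -3.2,"dz": -0.8,"wx": 0,"wy": 0,"wz": 1.5,"hand": 0},
  {"dx": 3.6,"dy": -3.8,"dz": -0.8,"wx": 0,"wy": 0,"wz": 1.8,"hand": 0},
  {"dx": 4.2,"dy": -4.5,"dz": -0.8,"wx": 0,"wy": 0,"wz": 2.1,"hand": 0},
  {"dx": 4.8,"dy": -5.1,"dz": -0.8,"wx": 0,"wy": 0,"wz": 2.4,"hand": 0},
  {"dx": 5.4,"dy": -5.7,"dz": -0.8,"wx": 0,"wy": 0,"wz": 2.7,"hand": 0},
  {"dx": 6.0,"dy": -6.4,"dz": -0.8,"wx": 0,"wy": 0,"wz": 3.0,"hand": 0},
  {"dx": 6.6,"dy": -7.0,"dz": -0.8,"wx": 0,"wy": 0,"wz": 3.3,"hand": 0},
  {"dx": 7.2,"dy": -7.6,"dz": -0.8,"wx": 0,"wy": 0,"wz": 3.5,"hand": 0},
  {"dx": 7.8,"dy": -8.2,"dz": -0.8,"wx": 0,"wy": 0,"wz": 3.5,"hand": 0},
  {"dx": 8.3,"dy": -8.8,"dz": -0.8,"wx": 0,"wy": 0,"wz": 3.5,"hand": 0},
  {"dx": 8.5,"dy": -9.0,"dz": -0.8,"wx": 0,"wy": 0,"wz": 3.5,"hand": 0},
  {"dx": 8.5,"dy": -9.0,"dz": -0.8,"wx": 0,"wy": 0,"wz": 3.5,"hand": 0},
  {"dx": 8.5,"dy": -9.0,"dz": -0.8,"wx": 0,"wy": 0,"wz": 3.5,"hand": 0},
  {"dx": 8.5,"dy": -9.0,"dz": -0.8,"wx": 0,"wy": 0,"wz": 3.5,"hand": 0},
])

```text
clock: 3.15
eef_pos: [0.4223, 0.0328, 0.2824]
tool_rot: [0.999, 0.027, -0.001, -0.018]
ft_force: [0.5, 0.7, -0.5]
grip_width: 0.0001
grasp_force: 0.0
```

```bash
python3 - <<'E'
from h import *
o=bot.get_obs();save('wrist','w2.png');print(o['clock'],o['eef_pos'],o['tool_rot'],o['ft_force'], o['joint_pos'])
for t,z in(('speed_selector',.105),('lever_tip',.105),('start_key',.096),('stop_key',.096)):
  for d in bot.look_for('wrist',t)[:2]: print(t,np.round(d['extent']),round(d['score'],2),np.round(onz('wrist',*d['extent'][:2],z,o),4))
E
```

```text
3.15 [0.42227275 0.03282168 0.28236568] [ 0.99947776  0.02658826 -0.00117735 -0.01832722] [ 0.49460718  0.6864396  -0.45361083] [ 0.05222504  0.07425253 -0.09120036  1.40675875  0.03670479  3.14059995]
speed_selector [218. 165.  68.  55.] 0.62 [0.4614 0.1378 0.105 ]
speed_selector [259. 115. 415. 230.] 0.36 [0.5066 0.0993 0.105 ]
lever_tip [218. 164.  78.  53.] 0.68 [0.4621 0.138  0.105 ]
start_key [327. 187.  26.  29.] 0.9 [0.4453 0.037  0.096 ]
start_key [217. 163.  77.  52.] 0.26 [0.4614 0.1416 0.096 ]
stop_key [375. 190.  20.  18.] 0.59 [ 0.4452 -0.0091  0.096 ]
```

View pics/w2.png

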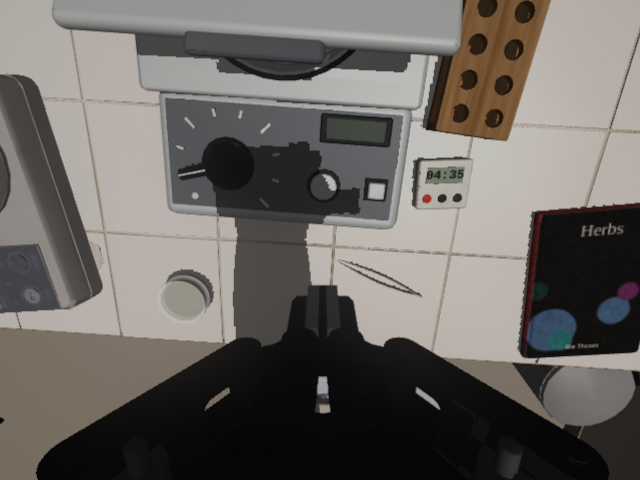

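The lid is open and the lever points left and slightly forward, which is step 1. The hub is near (228,163), start (324,185) and stop (376,189). Joint 6 is at its limit, so I'll use a tool yaw near 90° from here.

```bash
python3 - <<'E'
from h import *
o=bot.get_obs()
for n,u,v,z in(('start',324,185,.094),('stop',376,189,.096),('hub',228,163,.093),('dot',195,195,.087),('levtip',179,176,.111),('FL',170,207,.083),('FR',391,220,.083),('dBL',162,95,.087),('dBR',409,110,.087),('bezL',322,130,.091),('bezR',390,130,.091)):
  print(n,np.round(onz('wrist',u,v,z,o),4))
f=lambda th,s,r=.192:None
c=np.array([.715,.079]);ya=np.array([.022,1.])
for th in(.4,.45,.5,.55,.6):
  P=lambda r,h,y:np.array([.717-r*np.cos(th)+h*np.sin(th)+.022*y,.080+.022*r*np.cos(th)+y-.004, .117+r*np.sin(th)+h*np.cos(th)])
  print(th,[np.round(proj(cm,P(.192,.012,y),ob)).tolist() for cm,ob in(('wrist',o),('top',None),('scene',None)) for y in(.115,-.115)])
E
```

```text
start [0.4469 0.0399 0.094 ]
stop [ 0.4464 -0.0098  0.096 ]
hub [0.4623 0.1323 0.093 ]
dot [0.4279 0.1688 0.087 ]
levtip [0.4503 0.1724 0.111 ]
FL [0.4127 0.1975 0.083 ]
FR [ 0.4133 -0.03    0.083 ]
dBL [0.5196 0.1931 0.087 ]
dBR [ 0.5184 -0.0332  0.087 ]
bezL [0.497  0.0446 0.091 ]
bezR [ 0.5004 -0.0175  0.091 ]
0.4 [[53.0, 25.0], [462.0, 57.0], [264.0, 231.0], [385.0, 231.0], [277.0, 218.0], [396.0, 183.0]]
0.45 [[39.0, 11.0], [469.0, 44.0], [263.0, 228.0], [386.0, 227.0], [276.0, 212.0], [394.0, 178.0]]
0.5 [[23.0, -5.0], [478.0, 30.0], [263.0, 224.0], [386.0, 224.0], [274.0, 206.0], [393.0, 172.0]]
0.55 [[6.0, -24.0], [487.0, 12.0], [262.0, 221.0], [386.0, 220.0], [272.0, 200.0], [392.0, 167.0]]
0.6 [[-13.0, -46.0], [497.0, -8.0], [262.0, 217.0], [387.0, 216.0], [271.0, 194.0], [390.0, 162.0]]
```

Emit:
drive_tool([
  {"dx": 0.3,"dy": 0,"dz": 0,"wx": 0,"wy": 0,"wz": -1.6,"hand": 0},
  {"dx": 0.6,"dy": 0,"dz": 0,"wx": 0,"wy": 0,"wz": -3.2,"hand": 0},
  {"dx": 0.9,"dy": 0,"dz": 0,"wx": 0,"wy": 0,"wz": -4.8,"hand": 0},
  {"dx": 1.2,"dy": 0,"dz": 0,"wx": 0,"wy": 0,"wz": -6.4,"hand": 0},
  {"dx": 1.5,"dy": 0,"dz": 0,"wx": 0,"wy": 0,"wz": -8,"hand": 0},
  {"dx": 1.8,"dy": 0,"dz": 0,"wx": 0,"wy": 0,"wz": -9.6,"hand": 0},
  {"dx": 2.1,"dy": 0,"dz": 0.2,"wx": 0,"wy": 0,"wz": -11.2,"hand": 0},
  {"dx": 2.4,"dy": 0,"dz": 0.4,"wx": 0,"wy": 0,"wz": -12.8,"hand": 0},
  {"dx": 2.7,"dy": 0,"dz": 0.6,"wx": 0,"wy": 0,"wz": -14.4,"hand": 0},
  {"dx": 3.0,"dy": 0,"dz": 0.8,"wx": 0,"wy": 0,"wz": -16,"hand": 0},
  {"dx": 3.0,"dy": 0,"dz": 0.8,"wx": 0,"wy": 0,"wz": -17.5,"hand": 0},
  {"dx": 3.0,"dy": 0,"dz": 0.8,"wx": 0,"wy": 0,"wz": -18,"hand": 0},
  {"dx": 3.0,"dy": 0,"dz": 0.8,"wx": 0,"wy": 0,"wz": -18,"hand": 0},
  {"dx": 3.0,"dy": 0,"dz": 0.8,"wx": 0,"wy": 0,"wz": -18,"hand": 0},
])

```text
clock: 4.8
eef_pos: [0.5725, 0.0429, 0.2422]
tool_rot: [0.688, 0.726, 0.012, -0.014]
ft_force: [-0.4, -0.2, 0.2]
grip_width: -0.0001
grasp_force: 0.0
```

```bash
python3 -c "
from workcell import bot
o=bot.get_obs();print(o['eef_pos'],o['tool_rot'],o['joint_pos'],o['ft_force'])"
```

```text
[0.57251193 0.04292419 0.24224533] [ 0.68795449  0.72551852  0.0123516  -0.01374508] [0.056013   0.39024703 0.21344317 1.39487625 0.03695039 1.57365411] [-0.43872281 -0.16644032  0.23696938]
```

Emit:
drive_tool([
  {"dx": 0.3,"dy": 0,"dz": 0,"wx": 0,"wy": -0.42,"wz": 0.6,"hand": 0},
  {"dx": 0.6,"dy": 0,"dz": 0.1,"wx": 0,"wy": -0.42,"wz": 0.6,"hand": 0},
  {"dx": 0.75,"dy": 0.02,"dz": 0.3,"wx": 0,"wy": -0.42,"wz": 0.6,"hand": 0},
  {"dx": 0.75,"dy": 0.02,"dz": 0.5,"wx": 0,"wy": -0.42,"wz": 0.6,"hand": 0},
  {"dx": 0.75,"dy": 0.02,"dz": 0.55,"wx": 0,"wy": -0.42,"wz": 0.6,"hand": 0},
  {"dx": 0.75,"dy": 0.02,"dz": 0.55,"wx": 0,"wy": -0.42,"wz": 0.6,"hand": 0},
])

```text
clock: 5.4
eef_pos: [0.5707, 0.0811, 0.2148]
tool_rot: [0.706, 0.708, -0.002, -0.001]
ft_force: [-0.3, -0.6, -0.2]
grip_width: 0.0002
grasp_force: 0.0
```

Emit:
drive_tool([
  {"dx": 0,"dy": 0,"dz": 0.1,"wx": 0,"wy": 0,"wz": 0,"hand": 0},
  {"dx": 0,"dy": 0,"dz": 0.2,"wx": 0,"wy": 0,"wz": 0,"hand": 0},
  {"dx": 0,"dy": -0.04,"dz": 0.28,"wx": 0,"wy": 0,"wz": 0,"hand": 0},
  {"dx": 0,"dy": -0.08,"dz": 0.36,"wx": 0,"wy": 0,"wz": 0,"hand": 0},
  {"dx": 0,"dy": -0.12,"dz": 0.44,"wx": 0,"wy": 0,"wz": 0,"hand": 0},
  {"dx": 0,"dy": -0.15,"dz": 0.52,"wx": 0,"wy": 0,"wz": 0,"hand": 0},
  {"dx": 0,"dy": -0.18,"dz": 0.6,"wx": 0,"wy": 0,"wz": 0,"hand": 0},
  {"dx": 0,"dy": -0.2,"dz": 0.68,"wx": 0,"wy": 0,"wz": 0,"hand": 0},
  {"dx": 0,"dy": -0.22,"dz": 0.76,"wx": 0,"wy": 0,"wz": 0,"hand": 0},
  {"dx": 0,"dy": -0.25,"dz": 0.84,"wx": 0,"wy": 0,"wz": 0,"hand": 0},
  {"dx": 0,"dy": -0.28,"dz": 0.92,"wx": 0,"wy": 0,"wz": 0,"hand": 0},
  {"dx": 0,"dy": -0.3,"dz": 1.0,"wx": 0,"wy": 0,"wz": 0,"hand": 0},
  {"dx": 0,"dy": -0.32,"dz": 1.08,"wx": 0,"wy": 0,"wz": 0,"hand": 0},
  {"dx": 0,"dy": -0.34,"dz": 1.16,"wx": 0,"wy": 0,"wz": 0,"hand": 0},
  {"dx": 0,"dy": -0.35,"dz": 1.22,"wx": 0,"wy": 0,"wz": 0,"hand": 0},
  {"dx": 0,"dy": -0.36,"dz": 1.28,"wx": 0,"wy": 0,"wz": 0,"hand": 0},
  {"dx": 0,"dy": -0.36,"dz": 1.34,"wx": 0,"wy": 0,"wz": 0,"hand": 0},
  {"dx": 0,"dy": -0.36,"dz": 1.38,"wx": 0,"wy": 0,"wz": 0,"hand": 0},
  {"dx": 0,"dy": -0.36,"dz": 1.42,"wx": 0,"wy": 0,"wz": 0,"hand": 0},
])

```text
clock: 7.3
eef_pos: [0.5526, 0.0816, 0.1447]
tool_rot: [0.706, 0.708, -0.001, -0.001]
ft_force: [-1.6, 0.1, 2.1]
grip_width: -0.0003
grasp_force: 0.8
```

Emit:
drive_tool([
  {"dx": 0,"dy": 0,"dz": 0.02,"wx": 0,"wy": 0,"wz": 0,"hand": 0},
  {"dx": 0,"dy": 0,"dz": 0.04,"wx": 0,"wy": 0,"wz": 0,"hand": 0},
  {"dx": 0,"dy": 0,"dz": 0.06,"wx": 0,"wy": 0,"wz": 0,"hand": 0},
  {"dx": 0,"dy": 0,"dz": 0.08,"wx": 0,"wy": 0,"wz": 0,"hand": 0},
  {"dx": 0,"dy": 0,"dz": 0.1,"wx": 0,"wy": 0,"wz": 0,"hand": 0},
  {"dx": 0,"dy": 0,"dz": 0.11,"wx": 0,"wy": 0,"wz": 0,"hand": 0},
  {"dx": 0,"dy": 0,"dz": 0.11,"wx": 0,"wy": 0,"wz": 0,"hand": 0},
])

```text
clock: 8.0
eef_pos: [0.5533, 0.0815, 0.1401]
tool_rot: [0.706, 0.708, -0.001, -0.001]
ft_force: [-3.2, -1.5, 4.2]
grip_width: -0.0001
grasp_force: 2.3
```

Emit:
drive_tool([
  {"dx": 0,"dy": 0,"dz": 0.02,"wx": 0,"wy": 0,"wz": 0,"hand": 0},
  {"dx": 0,"dy": 0,"dz": 0.04,"wx": 0,"wy": 0,"wz": 0,"hand": 0},
  {"dx": 0,"dy": 0,"dz": 0.04,"wx": 0,"wy": 0,"wz": 0,"hand": 0},
])

```text
clock: 8.3
eef_pos: [0.5533, 0.0815, 0.14]
tool_rot: [0.706, 0.708, 0.0, -0.0]
ft_force: [-6.1, -0.3, 14.4]
grip_width: -0.0002
grasp_force: 7.2
```

Emit:
drive_tool([
  {"dx": 0,"dy": 0,"dz": -0.3,"wx": 0,"wy": 0,"wz": 0,"hand": 0},
  {"dx": 0,"dy": 0,"dz": -0.9,"wx": 0,"wy": 0,"wz": 0,"hand": 0},
  {"dx": -0.3,"dy": -0.5,"dz": -1.5,"wx": 0,"wy": 0,"wz": 0,"hand": 0},
  {"dx": -0.6,"dy": -1.0,"dz": -2.0,"wx": 0,"wy": 0,"wz": 0,"hand": 0},
  {"dx": -0.9,"dy": -1.5,"dz": -2.2,"wx": 0,"wy": 0,"wz": 0,"hand": 0},
  {"dx": -1.0,"dy": -1.8,"dz": -2.2,"wx": 0,"wy": 0,"wz": 0,"hand": 0},
  {"dx": -1.0,"dy": -1.8,"dz": -2.2,"wx": 0,"wy": 0,"wz": 0,"hand": 0},
  {"dx": -1.0,"dy": -1.8,"dz": -2.2,"wx": 0,"wy": 0,"wz": 0,"hand": 0},
])

```text
clock: 9.1
eef_pos: [0.4641, 0.0314, 0.2478]
tool_rot: [0.706, 0.708, -0.0, -0.0]
ft_force: [0.2, -1.0, 0.2]
grip_width: 0.0001
grasp_force: 0.0
```

```bash
python3 - <<'E'
from h import *
o=bot.get_obs();save('wrist','w3.png');save('scene','s3.png');print(o['eef_pos'],o['tool_rot'],o['ft_force'], o['joint_pos'])
for t,z in(('speed_selector',.105),('lever_tip',.107),('start_key',.096),('stop_key',.096)):
  for d in bot.look_for('wrist',t)[:1]: print(t,np.round(d['extent']),round(d['score'],2),np.round(onz('wrist',*d['extent'][:2],z,o),4))
E
```

```text
[0.46410417 0.03138707 0.24777417] [ 7.06449494e-01  7.07763291e-01 -1.54760654e-04 -4.59558007e-04] [ 0.24994192 -1.03356776  0.22214882] [ 6.72199039e-02  1.69885515e-01 -7.00056382e-02  1.33174349e+00
  4.87651637e-04  1.63615804e+00]
speed_selector [321.  81.  57. 100.] 0.69 [0.4624 0.1431 0.105 ]
lever_tip [319.  81.  62. 100.] 0.79 [0.4609 0.1427 0.107 ]
start_key [303. 210.  26.  29.] 0.72 [0.4464 0.0417 0.096 ]
stop_key [300. 262.  15.  17.] 0.8 [ 0.4434 -0.0071  0.096 ]
```

View pics/w3.png

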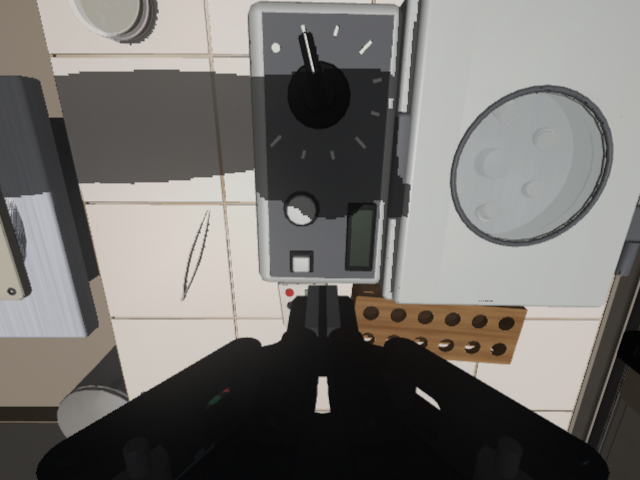

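The lid is shut and level. The selector skirt is centred near (319,96) with its lever tip at (305,32), and the start key is at (301,209).

```bash
python3 - <<'E'
from h import *
o=bot.get_obs()
for n,u,v,z in(('hub',319,96,.092),('tip',304.5,33,.111),('start',301,209,.094),('stop',301,262,.096),('dFL',262,275,.083),('dBL',380,275,.087),('dFr',251,12,.083),('lidfront',398,300,.125),('lidfrontL',415,20,.125)):
  print(n,np.round(onz('wrist',u,v,z,o),4))
E
```

```text
hub [0.4603 0.1338 0.092 ]
tip [0.4504 0.1733 0.111 ]
start [0.4446 0.0422 0.094 ]
stop [ 0.4438 -0.0071  0.096 ]
dFL [ 0.4048 -0.0264  0.083 ]
dBL [ 0.5184 -0.0241  0.087 ]
dFr [0.4085 0.1935 0.083 ]
lidfront [ 0.5279 -0.0296  0.125 ]
lidfrontL [0.5238 0.1777 0.125 ]
```

```bash
cat >> h.py <<'E'
S=np.array([.4607,.1325]); TZ=.111
def pose(phi,g,z=TZ,rho=.029):
    a=np.radians(phi); er=np.array([np.cos(a),np.sin(a)]); ep=np.array([-er[1],er[0]])
    p=S+rho*er+(.0162+g)*ep; y=a+np.pi/2
    return np.r_[p,z], R.from_matrix(np.array([[np.cos(y),np.sin(y),0],[np.sin(y),-np.cos(y),0],[0,0,-1.]]))
def rel(p,r,base=None):
    if base is None: o=bot.get_obs(); base=(o['eef_pos'],R.from_quat(o['tool_rot']))
    b,q=base
    return np.round(np.r_[q.inv().apply(p-b)/.05, np.degrees((q.inv()*r).as_rotvec())/5],2).tolist()
E
python3 - <<'E'
from h import *
print('above',rel(*pose(103.5,.012,.16)),pose(103.5,.012))
b=pose(103.5,.012)
print('s1',[rel(*pose(f,g),b) for f,g in((103.5,.003),(103.5,0),(99,0),(95,0),(91,0),(87,0),(83,0),(81.5,0))])
E
```

```text
above [2.45, -0.74, 1.75, -0.02, -0.03, -20.67] (array([0.42650925, 0.15411557, 0.111     ]), Rotation.from_matrix(array([[-0.97236992, -0.23344536,  0.        ],
                            [-0.23344536,  0.97236992,  0.        ],
                            [-0.        ,  0.        , -1.        ]])))
s1 [[-0.18, -0.0, 0.0, 0.0, 0.0, 0.0], [-0.24, -0.0, 0.0, 0.0, 0.0, 0.0], [-0.29, 0.02, 0.0, 0.0, 0.0, 0.9], [-0.33, 0.04, 0.0, 0.0, 0.0, 1.7], [-0.37, 0.06, 0.0, 0.0, 0.0, 2.5], [-0.42, 0.07, 0.0, 0.0, 0.0, 3.3], [-0.46, 0.08, 0.0, 0.0, 0.0, 4.1], [-0.48, 0.08, 0.0, 0.0, 0.0, 4.4]]
```

Emit:
drive_tool([
  {"dx": 0.2,"dy": -0.05,"dz": 0,"wx": 0,"wy": 0,"wz": -1.6,"hand": 0},
  {"dx": 0.4,"dy": -0.1,"dz": 0,"wx": 0,"wy": 0,"wz": -3.2,"hand": 0},
  {"dx": 0.6,"dy": -0.2,"dz": 0.1,"wx": 0,"wy": 0,"wz": -4.8,"hand": 0},
  {"dx": 0.8,"dy": -0.3,"dz": 0.3,"wx": 0,"wy": 0,"wz": -6.4,"hand": 0},
  {"dx": 1.0,"dy": -0.4,"dz": 0.5,"wx": 0,"wy": 0,"wz": -8,"hand": 0},
  {"dx": 1.2,"dy": -0.5,"dz": 0.7,"wx": 0,"wy": 0,"wz": -9.6,"hand": 0},
  {"dx": 1.4,"dy": -0.6,"dz": 0.9,"wx": 0,"wy": 0,"wz": -11.2,"hand": 0},
  {"dx": 1.6,"dy": -0.7,"dz": 1.1,"wx": 0,"wy": 0,"wz": -12.8,"hand": 0},
  {"dx": 1.8,"dy": -0.74,"dz": 1.3,"wx": 0,"wy": 0,"wz": -14.4,"hand": 0},
  {"dx": 2.0,"dy": -0.74,"dz": 1.5,"wx": 0,"wy": 0,"wz": -16,"hand": 0},
  {"dx": 2.2,"dy": -0.74,"dz": 1.6,"wx": 0,"wy": 0,"wz": -17.6,"hand": 0},
  {"dx": 2.4,"dy": -0.74,"dz": 1.7,"wx": 0,"wy": 0,"wz": -19.2,"hand": 0},
  {"dx": 2.45,"dy": -0.74,"dz": 1.75,"wx": 0,"wy": 0,"wz": -20.7,"hand": 0},
  {"dx": 2.45,"dy": -0.74,"dz": 1.75,"wx": 0,"wy": 0,"wz": -20.7,"hand": 0},
  {"dx": 2.45,"dy": -0.74,"dz": 1.75,"wx": 0,"wy": 0,"wz": -20.7,"hand": 0},
])

```text
clock: 10.9
eef_pos: [0.4262, 0.1539, 0.1602]
tool_rot: [-0.117, 0.993, 0.0, -0.001]
ft_force: [0.1, -0.5, -0.0]
grip_width: 0.0003
grasp_force: 0.0
```

```bash
python3 - <<'E'
from h import *
o=bot.get_obs();w=save('wrist','w4.png');s=save('scene','s4.png');print(o['eef_pos'],o['tool_rot'], o['joint_pos'])
print('down',rel(*pose(103.5,.012)))
im=np.hstack([w[:,:,::-1][0:480,120:520],cv2.resize(s[:,:,::-1][220:340,280:380],(400,480))]);cv2.imwrite('pics/c4.png',im)
E
```

```text
[0.42622973 0.15388246 0.16020938] [-1.17402182e-01  9.93083737e-01  1.25835733e-04 -1.18462082e-03] [ 3.45964311e-01  2.06448577e-01 -2.61536907e-01  1.10506166e+00
  7.81331155e-04  1.10616132e-01]
down [-0.01, 0.01, 0.99, 0.01, -0.02, 0.0]
```

View pics/c4.png

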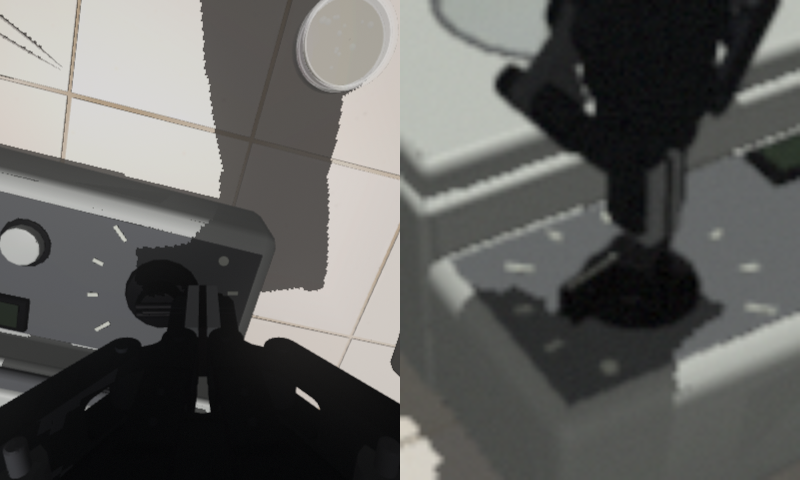

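The fingers hang in front of the lever, with the tips near (203,290) in the left half. The hub and the step dots agree with my estimate, so I'll go down.

Emit:
drive_tool([
  {"dx": 0,"dy": 0,"dz": 0.3,"wx": 0,"wy": 0,"wz": 0,"hand": 0},
  {"dx": 0,"dy": 0,"dz": 0.6,"wx": 0,"wy": 0,"wz": 0,"hand": 0},
  {"dx": 0,"dy": 0,"dz": 0.8,"wx": 0,"wy": 0,"wz": 0,"hand": 0},
  {"dx": 0,"dy": 0,"dz": 0.98,"wx": 0,"wy": 0,"wz": 0,"hand": 0},
  {"dx": 0,"dy": 0,"dz": 0.98,"wx": 0,"wy": 0,"wz": 0,"hand": 0},
])

```text
clock: 11.5
eef_pos: [0.4253, 0.1534, 0.1104]
tool_rot: [-0.118, 0.993, -0.0, -0.002]
ft_force: [-0.9, 0.3, 0.9]
grip_width: -0.0
grasp_force: 0.0
```

Emit:
drive_tool([
  {"dx": -0.09,"dy": 0,"dz": 0,"wx": 0,"wy": 0,"wz": 0,"hand": 0},
  {"dx": -0.18,"dy": 0,"dz": 0,"wx": 0,"wy": 0,"wz": 0,"hand": 0},
  {"dx": -0.24,"dy": 0,"dz": 0,"wx": 0,"wy": 0,"wz": 0,"hand": 0},
  {"dx": -0.29,"dy": 0.02,"dz": 0,"wx": 0,"wy": 0,"wz": 0.9,"hand": 0},
  {"dx": -0.33,"dy": 0.04,"dz": 0,"wx": 0,"wy": 0,"wz": 1.7,"hand": 0},
  {"dx": -0.37,"dy": 0.06,"dz": 0,"wx": 0,"wy": 0,"wz": 2.5,"hand": 0},
])

```text
clock: 12.1
eef_pos: [0.4425, 0.161, 0.1115]
tool_rot: [-0.008, 1.0, -0.0, -0.002]
ft_force: [-2.7, 0.0, 1.3]
grip_width: -0.0001
grasp_force: 1.2
```

```bash
python3 -c "
from h import *
print([rel(*pose(f,0)) for f in(87,84,81.5,79)])"
```

```text
[[-0.07, 0.03, 0.01, -0.0, -0.05, 0.79], [-0.1, 0.04, 0.01, -0.0, -0.05, 1.39], [-0.13, 0.05, 0.01, -0.0, -0.05, 1.89], [-0.16, 0.06, 0.01, -0.01, -0.05, 2.39]]
```

Emit:
drive_tool([
  {"dx": -0.07,"dy": 0.03,"dz": 0,"wx": 0,"wy": 0,"wz": 0.8,"hand": 0},
  {"dx": -0.1,"dy": 0.04,"dz": 0,"wx": 0,"wy": 0,"wz": 1.4,"hand": 0},
  {"dx": -0.13,"dy": 0.05,"dz": 0,"wx": 0,"wy": 0,"wz": 1.9,"hand": 0},
  {"dx": -0.13,"dy": 0.05,"dz": 0,"wx": 0,"wy": 0,"wz": 1.9,"hand": 0},
])

```text
clock: 12.5
eef_pos: [0.4505, 0.164, 0.1117]
tool_rot: [0.073, 0.997, 0.0, -0.0]
ft_force: [0.2, 0.3, -0.3]
grip_width: -0.0
grasp_force: 0.0
```

```bash
python3 - <<'E'
from h import *
s=save('scene','s5.png');t=save('top','t5.png');
print([rel(*pose(f,0)) for f in(79,76,73.5,69,65,61,57,53.5,51.5)])
im=np.hstack([cv2.resize(t[:,:,::-1][250:325,260:343],(400,360),interpolation=2),cv2.resize(s[:,:,::-1][235:335,280:391],(400,360),interpolation=2)]);cv2.imwrite('pics/c5.png',im)
E
```

```text
[[-0.0, 0.01, 0.01, 0.0, -0.02, 0.53], [-0.04, 0.02, 0.01, 0.0, -0.02, 1.13], [-0.06, 0.03, 0.01, 0.0, -0.02, 1.63], [-0.11, 0.05, 0.01, 0.0, -0.02, 2.53], [-0.16, 0.06, 0.01, -0.0, -0.02, 3.33], [-0.2, 0.07, 0.01, -0.0, -0.02, 4.13], [-0.25, 0.07, 0.01, -0.0, -0.02, 4.93], [-0.29, 0.08, 0.01, -0.0, -0.02, 5.63], [-0.31, 0.08, 0.01, -0.0, -0.02, 6.03]]
```

View pics/c5.png

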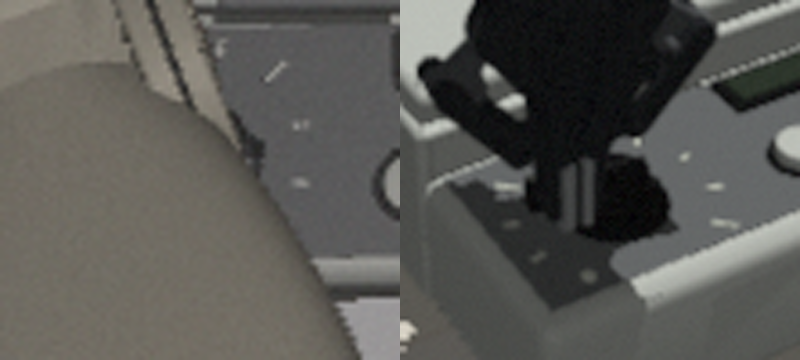

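The force fell to zero, so the first click snapped in; the arm hides the lever from above. I'll make the second stroke.

Emit:
drive_tool([
  {"dx": -0.03,"dy": 0.02,"dz": 0,"wx": 0,"wy": 0,"wz": 1.1,"hand": 0},
  {"dx": -0.06,"dy": 0.03,"dz": 0,"wx": 0,"wy": 0,"wz": 1.6,"hand": 0},
  {"dx": -0.11,"dy": 0.05,"dz": 0,"wx": 0,"wy": 0,"wz": 2.5,"hand": 0},
  {"dx": -0.16,"dy": 0.06,"dz": 0,"wx": 0,"wy": 0,"wz": 3.3,"hand": 0},
])

```text
clock: 13.0
eef_pos: [0.4566, 0.166, 0.1113]
tool_rot: [0.216, 0.976, 0.0, -0.003]
ft_force: [-3.5, 1.8, 2.4]
grip_width: -0.0
grasp_force: 1.7
```

Emit:
drive_tool([
  {"dx": -0.04,"dy": 0.01,"dz": 0,"wx": 0,"wy": 0,"wz": 0.8,"hand": 0},
  {"dx": -0.08,"dy": 0.015,"dz": 0,"wx": 0,"wy": 0,"wz": 1.6,"hand": 0},
  {"dx": -0.11,"dy": 0.02,"dz": 0,"wx": 0,"wy": 0,"wz": 2.2,"hand": 0},
  {"dx": -0.11,"dy": 0.02,"dz": 0,"wx": 0,"wy": 0,"wz": 2.2,"hand": 0},
])

```text
clock: 13.4
eef_pos: [0.4638, 0.1641, 0.1114]
tool_rot: [0.308, 0.951, -0.0, -0.001]
ft_force: [-0.2, 0.1, -0.1]
grip_width: -0.0
grasp_force: 0.0
```

```bash
python3 - <<'E'
from h import *
print([rel(*pose(f,0)) for f in (53.5,51.5,48,43.5,39,35,31,27,23.5,21.5)])
E
```

```text
[[-0.0, 0.04, 0.01, -0.01, -0.02, 0.13], [-0.02, 0.05, 0.01, -0.01, -0.02, 0.53], [-0.06, 0.06, 0.01, -0.01, -0.02, 1.23], [-0.11, 0.08, 0.01, -0.01, -0.02, 2.13], [-0.16, 0.1, 0.01, -0.01, -0.02, 3.03], [-0.2, 0.11, 0.01, -0.01, -0.02, 3.83], [-0.25, 0.11, 0.01, -0.01, -0.02, 4.63], [-0.3, 0.12, 0.01, -0.01, -0.02, 5.43], [-0.34, 0.12, 0.01, -0.01, -0.02, 6.13], [-0.36, 0.11, 0.01, -0.01, -0.01, 6.53]]
```

Emit:
drive_tool([
  {"dx": -0.05,"dy": 0.06,"dz": 0,"wx": 0,"wy": 0,"wz": 1.2,"hand": 0},
  {"dx": -0.11,"dy": 0.08,"dz": 0,"wx": 0,"wy": 0,"wz": 2.1,"hand": 0},
  {"dx": -0.16,"dy": 0.1,"dz": 0,"wx": 0,"wy": 0,"wz": 3.0,"hand": 0},
  {"dx": -0.2,"dy": 0.11,"dz": 0,"wx": 0,"wy": 0,"wz": 3.8,"hand": 0},
])

```text
clock: 13.8
eef_pos: [0.4739, 0.1634, 0.1113]
tool_rot: [0.461, 0.887, -0.0, -0.002]
ft_force: [-2.7, 2.0, 1.5]
grip_width: -0.0001
grasp_force: 1.4
```

Emit:
drive_tool([
  {"dx": -0.05,"dy": 0,"dz": 0,"wx": 0,"wy": 0,"wz": 0.8,"hand": 0},
  {"dx": -0.09,"dy": 0.015,"dz": 0,"wx": 0,"wy": 0,"wz": 1.6,"hand": 0},
  {"dx": -0.12,"dy": 0.02,"dz": 0,"wx": 0,"wy": 0,"wz": 2.2,"hand": 0},
  {"dx": -0.12,"dy": 0.02,"dz": 0,"wx": 0,"wy": 0,"wz": 2.2,"hand": 0},
])

```text
clock: 14.2
eef_pos: [0.4792, 0.1583, 0.1114]
tool_rot: [0.543, 0.84, -0.0, -0.001]
ft_force: [-0.2, -0.0, -0.3]
grip_width: 0.0002
grasp_force: 0.0
```

```bash
python3 - <<'E'
from h import *
print(bot.get_obs()['joint_pos'],[rel(*pose(f,0)) for f in (23.5,21.5,18,13.5,9,5,1,-3,-6.5,-8.5)])
E
```

```text
[ 3.18567423e-01  3.48159110e-01 -2.05899619e-01  1.01837721e+00
  8.35050989e-04  1.46705452e+00] [[-0.0, 0.03, 0.01, -0.02, -0.01, 0.14], [-0.02, 0.04, 0.01, -0.02, -0.01, 0.54], [-0.06, 0.06, 0.01, -0.02, -0.01, 1.24], [-0.11, 0.08, 0.01, -0.02, -0.01, 2.14], [-0.16, 0.09, 0.01, -0.02, -0.01, 3.04], [-0.2, 0.1, 0.01, -0.02, -0.01, 3.84], [-0.25, 0.11, 0.01, -0.02, -0.01, 4.64], [-0.3, 0.11, 0.01, -0.02, -0.01, 5.44], [-0.34, 0.11, 0.01, -0.02, -0.01, 6.14], [-0.36, 0.11, 0.01, -0.02, -0.01, 6.54]]
```

Third click done, presumably at step 4. Now the fourth stroke.

Emit:
drive_tool([
  {"dx": -0.05,"dy": 0.06,"dz": 0,"wx": 0,"wy": 0,"wz": 1.2,"hand": 0},
  {"dx": -0.11,"dy": 0.08,"dz": 0,"wx": 0,"wy": 0,"wz": 2.1,"hand": 0},
  {"dx": -0.16,"dy": 0.09,"dz": 0,"wx": 0,"wy": 0,"wz": 3.0,"hand": 0},
  {"dx": -0.2,"dy": 0.1,"dz": 0,"wx": 0,"wy": 0,"wz": 3.8,"hand": 0},
])

```text
clock: 14.6
eef_pos: [0.4875, 0.1525, 0.1113]
tool_rot: [0.675, 0.738, 0.0, -0.002]
ft_force: [0.0, 3.7, 0.5]
grip_width: 0.0
grasp_force: 1.5
```

Emit:
drive_tool([
  {"dx": -0.05,"dy": 0,"dz": 0,"wx": 0,"wy": 0,"wz": 0.8,"hand": 0},
  {"dx": -0.09,"dy": 0.015,"dz": 0,"wx": 0,"wy": 0,"wz": 1.6,"hand": 0},
  {"dx": -0.12,"dy": 0.02,"dz": 0,"wx": 0,"wy": 0,"wz": 2.2,"hand": 0},
  {"dx": -0.12,"dy": 0.02,"dz": 0,"wx": 0,"wy": 0,"wz": 2.2,"hand": 0},
])

```text
clock: 15.0
eef_pos: [0.4893, 0.1453, 0.1113]
tool_rot: [0.742, 0.671, -0.001, -0.001]
ft_force: [0.4, -0.4, -0.2]
grip_width: 0.0001
grasp_force: 0.0
```

```bash
python3 - <<'E'
from h import *
print([rel(*pose(f,0)) for f in (-6.5,-12,-16.5,-21,-25,-29,-33,-36.5)])
s=save('scene','s6.png');t=save('top','t6.png');
im=np.hstack([cv2.resize(t[:,:,::-1][250:325,260:343],(400,360),interpolation=2),cv2.resize(s[:,:,::-1][235:335,280:391],(400,360),interpolation=2)]);cv2.imwrite('pics/c6.png',im)
E
```

```text
[[0.0, 0.04, 0.01, -0.02, 0.0, 0.14], [-0.05, 0.07, 0.01, -0.02, 0.0, 1.24], [-0.1, 0.09, 0.01, -0.02, 0.0, 2.14], [-0.15, 0.1, 0.01, -0.02, 0.0, 3.04], [-0.2, 0.11, 0.01, -0.02, 0.0, 3.84], [-0.24, 0.12, 0.01, -0.02, 0.0, 4.64], [-0.29, 0.12, 0.01, -0.02, 0.01, 5.44], [-0.33, 0.12, 0.01, -0.02, 0.01, 6.14]]
```

View pics/c6.png

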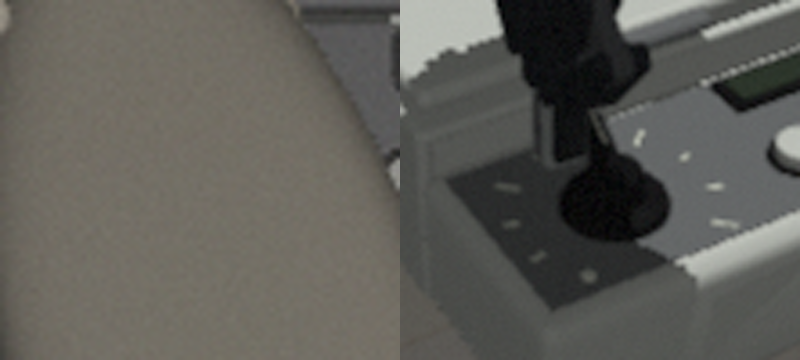

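Right half: step 0's dot is at (588,275). Ticks 6 to 9 show at (640,137), (685,155), (715,186) and (725,223). The lever points at about (597,118), just before tick 6, so it is in step 5 and one stroke remains.

Emit:
drive_tool([
  {"dx": -0.05,"dy": 0.07,"dz": 0,"wx": 0,"wy": 0,"wz": 1.2,"hand": 0},
  {"dx": -0.1,"dy": 0.09,"dz": 0,"wx": 0,"wy": 0,"wz": 2.1,"hand": 0},
  {"dx": -0.15,"dy": 0.1,"dz": 0,"wx": 0,"wy": 0,"wz": 3.0,"hand": 0},
  {"dx": -0.2,"dy": 0.11,"dz": 0,"wx": 0,"wy": 0,"wz": 3.8,"hand": 0},
])

```text
clock: 15.5
eef_pos: [0.4942, 0.1362, 0.1114]
tool_rot: [0.843, 0.538, 0.0, -0.002]
ft_force: [1.3, 2.6, -0.8]
grip_width: 0.0002
grasp_force: 1.5
```

Emit:
drive_tool([
  {"dx": -0.05,"dy": 0,"dz": 0,"wx": 0,"wy": 0,"wz": 0.8,"hand": 0},
  {"dx": -0.09,"dy": 0.015,"dz": 0,"wx": 0,"wy": 0,"wz": 1.6,"hand": 0},
  {"dx": -0.12,"dy": 0.02,"dz": 0,"wx": 0,"wy": 0,"wz": 2.2,"hand": 0},
  {"dx": -0.12,"dy": 0.02,"dz": 0,"wx": 0,"wy": 0,"wz": 2.2,"hand": 0},
])

```text
clock: 15.9
eef_pos: [0.492, 0.129, 0.1112]
tool_rot: [0.89, 0.456, -0.001, -0.001]
ft_force: [0.2, 0.9, 0.3]
grip_width: -0.0002
grasp_force: 0.0
```

```bash
python3 - <<'E'
from h import *
b=pose(-36.5,0); st=(np.array([.4455,.0405,.15]),R.from_quat([.7071,.7071,0,0]))
print(rel(*st), rel(np.array([.4455,.0405,.20]),st[1]))
s=save('scene','s7.png');
cv2.imwrite('pics/c7.png',cv2.resize(s[:,:,::-1][235:335,280:420],(700,500),interpolation=2))
E
```

```text
[-1.98, 0.28, -0.77, -0.03, 0.01, -7.16] [-1.98, 0.28, -1.77, -0.03, 0.01, -7.16]
```

View pics/c7.png

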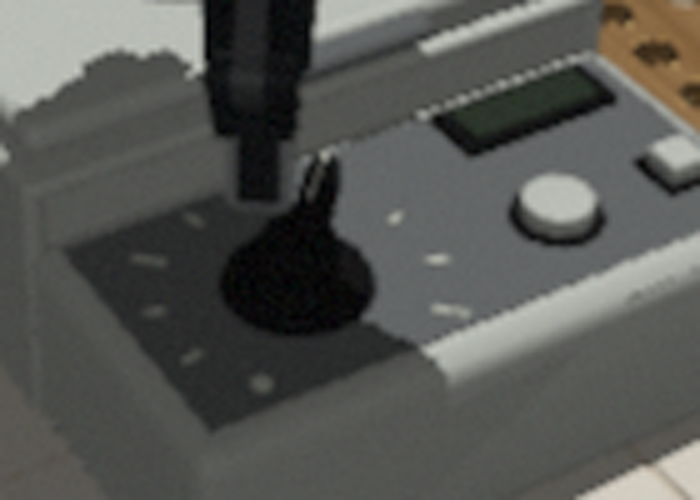

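The lever now covers tick 6 at (325,160). Ticks 7 to 9 are visible past it at (395,217), (438,260) and (450,310), so step 6 is set. I'll back off, lift, and move over the start key.

Emit:
drive_tool([
  {"dx": 0.06,"dy": 0,"dz": -0.05,"wx": 0,"wy": 0,"wz": 0,"hand": 0},
  {"dx": 0.06,"dy": 0,"dz": -0.5,"wx": 0,"wy": 0,"wz": 0,"hand": 0},
  {"dx": 0.06,"dy": 0,"dz": -1.2,"wx": 0,"wy": 0,"wz": 0,"hand": 0},
  {"dx": -0.3,"dy": 0.1,"dz": -1.7,"wx": 0,"wy": 0,"wz": -1.5,"hand": 0},
  {"dx": -0.9,"dy": 0.2,"dz": -1.77,"wx": 0,"wy": 0,"wz": -3,"hand": 0},
  {"dx": -1.5,"dy": 0.28,"dz": -1.77,"wx": 0,"wy": 0,"wz": -4.5,"hand": 0},
  {"dx": -1.98,"dy": 0.28,"dz": -1.77,"wx": 0,"wy": 0,"wz": -6,"hand": 0},
  {"dx": -1.98,"dy": 0.28,"dz": -1.77,"wx": 0,"wy": 0,"wz": -7.2,"hand": 0},
  {"dx": -1.98,"dy": 0.28,"dz": -1.3,"wx": 0,"wy": 0,"wz": -7.2,"hand": 0},
  {"dx": -1.98,"dy": 0.28,"dz": -0.77,"wx": 0,"wy": 0,"wz": -7.2,"hand": 0},
  {"dx": -1.98,"dy": 0.28,"dz": -0.77,"wx": 0,"wy": 0,"wz": -7.2,"hand": 0},
])

```text
clock: 17.05
eef_pos: [0.4431, 0.0405, 0.1473]
tool_rot: [0.706, 0.708, -0.003, -0.003]
ft_force: [-0.9, 0.1, -0.7]
grip_width: -0.0002
grasp_force: 0.0
```

```bash
python3 - <<'E'
from h import *
st=(np.array([.4455,.0405,.109]),R.from_quat([.7071,.7071,0,0]))
print(rel(*st))
s=save('scene','s8.png');w=save('wrist','w8.png')
im=np.hstack([cv2.resize(s[:,:,::-1][225:335,300:440],(458,360),interpolation=2),cv2.resize(w[:,:,::-1][0:480,170:490],(240,360))]);cv2.imwrite('pics/c8.png',im)
E
```

```text
[0.0, 0.05, 0.77, -0.09, 0.0, 0.04]
```

View pics/c8.png

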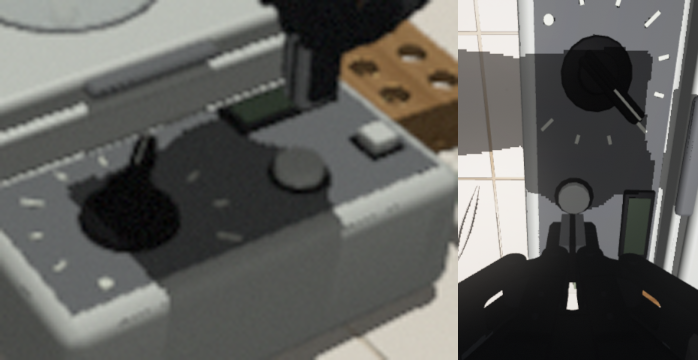

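In the wrist crop the lever points back and to the right, with three ticks left after it (step 6), and the fingertips hang over the start key. I'll press it.

Emit:
drive_tool([
  {"dx": 0,"dy": 0.05,"dz": 0.3,"wx": -0.09,"wy": 0,"wz": 0,"hand": 0},
  {"dx": 0,"dy": 0.05,"dz": 0.6,"wx": -0.09,"wy": 0,"wz": 0,"hand": 0},
  {"dx": 0,"dy": 0.05,"dz": 0.75,"wx": -0.09,"wy": 0,"wz": 0,"hand": 0},
  {"dx": 0,"dy": 0.05,"dz": 0.8,"wx": -0.09,"wy": 0,"wz": 0,"hand": 0},
  {"dx": 0,"dy": 0.05,"dz": 0.84,"wx": -0.09,"wy": 0,"wz": 0,"hand": 0},
  {"dx": 0,"dy": 0.05,"dz": 0.87,"wx": -0.09,"wy": 0,"wz": 0,"hand": 0},
  {"dx": 0,"dy": 0.05,"dz": 0.89,"wx": -0.09,"wy": 0,"wz": 0,"hand": 0},
  {"dx": 0,"dy": 0.05,"dz": 0.89,"wx": -0.09,"wy": 0,"wz": 0,"hand": 0},
])

```text
clock: 17.95
eef_pos: [0.4486, 0.0407, 0.1059]
tool_rot: [0.706, 0.708, 0.003, 0.002]
ft_force: [-0.8, -0.0, 0.7]
grip_width: -0.0001
grasp_force: 0.9
```

Emit:
drive_tool([
  {"dx": 0,"dy": -0.02,"dz": -0.08,"wx": 0.04,"wy": 0,"wz": 0,"hand": 0},
  {"dx": 0,"dy": -0.05,"dz": -0.08,"wx": 0.04,"wy": 0,"wz": 0,"hand": 0},
  {"dx": 0,"dy": -0.06,"dz": 0,"wx": 0.04,"wy": 0,"wz": 0,"hand": 0},
  {"dx": 0,"dy": -0.06,"dz": 0.04,"wx": 0.04,"wy": 0,"wz": 0,"hand": 0},
  {"dx": 0,"dy": -0.06,"dz": 0.07,"wx": 0.04,"wy": 0,"wz": 0,"hand": 0},
  {"dx": 0,"dy": -0.06,"dz": 0.09,"wx": 0.04,"wy": 0,"wz": 0,"hand": 0},
  {"dx": 0,"dy": -0.06,"dz": 0.1,"wx": 0.04,"wy": 0,"wz": 0,"hand": 0},
  {"dx": 0,"dy": -0.06,"dz": 0.1,"wx": 0.04,"wy": 0,"wz": 0,"hand": 0},
])

```text
clock: 18.75
eef_pos: [0.4453, 0.0406, 0.1015]
tool_rot: [0.706, 0.708, 0.001, 0.001]
ft_force: [-3.1, 0.1, 11.6]
grip_width: 0.0001
grasp_force: 6.0
```

Emit:
drive_tool([
  {"dx": 0,"dy": 0,"dz": 0.02,"wx": 0,"wy": 0,"wz": 0,"hand": 0},
  {"dx": 0,"dy": 0,"dz": 0.02,"wx": 0,"wy": 0,"wz": 0,"hand": 0},
])

```text
clock: 18.95
eef_pos: [0.4453, 0.0406, 0.1014]
tool_rot: [0.706, 0.708, 0.002, 0.001]
ft_force: [-4.6, -0.6, 18.6]
grip_width: 0.0004
grasp_force: 9.5
```

Emit:
drive_tool([
  {"dx": 0,"dy": 0,"dz": -0.2,"wx": 0,"wy": 0,"wz": 0,"hand": 0},
  {"dx": 0,"dy": 0,"dz": -0.7,"wx": 0,"wy": 0,"wz": 0,"hand": 0},
  {"dx": 0,"dy": 0,"dz": -1.5,"wx": 0,"wy": 0,"wz": 0,"hand": 0},
  {"dx": 0,"dy": 0,"dz": -2.3,"wx": 0,"wy": 0,"wz": 0,"hand": 0},
  {"dx": -0.5,"dy": -0.5,"dz": -2.8,"wx": 0,"wy": 0,"wz": 0,"hand": 0},
  {"dx": -1,"dy": -1,"dz": -3,"wx": 0,"wy": 0,"wz": 0,"hand": 0},
  {"dx": -1.5,"dy": -1.2,"dz": -3,"wx": 0,"wy": 0,"wz": 0,"hand": 0},
  {"dx": -1.5,"dy": -1.2,"dz": -3,"wx": 0,"wy": 0,"wz": 0,"hand": 0},
  {"dx": -1.5,"dy": -1.2,"dz": -3,"wx": 0,"wy": 0,"wz": 0,"hand": 0},
])

```text
clock: 19.85
eef_pos: [0.3845, -0.0347, 0.2489]
tool_rot: [0.707, 0.707, 0.001, 0.0]
ft_force: [0.3, 1.4, 0.1]
grip_width: -0.0
grasp_force: 0.0
```

```bash
python3 - <<'E'
from h import *
s=save('scene','s9.png')
cv2.imwrite('pics/c9.png',cv2.resize(s[:,:,::-1][160:380,200:493],(799,600),interpolation=2))
E
```

```text
(no output)
```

View pics/c9.png

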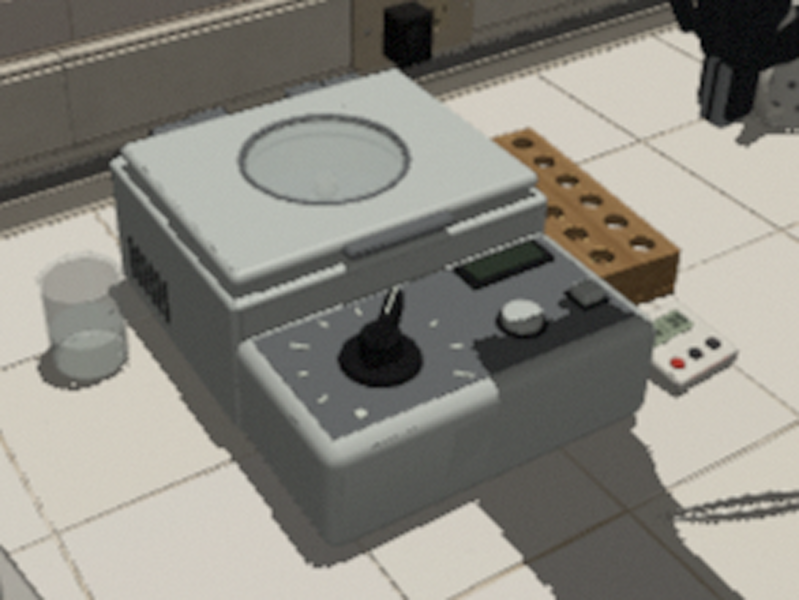

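The lid is shut, the lever at (395,300) stands in step 6, the start key at (522,318) is up again, and the rack, beaker and timer have not moved.

```bash
python3 -c "
from workcell import bot
print(bot.job_done())"
```

```text
the job is handed in; nothing more can be done
None
```

The job is handed in: the lid is shut, the selector went five clicks from step 1 to step 6, and the start key was pressed fully down and let go, finishing at about 20 s on the robot clock.

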